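# Load a slotted counterweight on the microtome's weight carrier

## Robot

A 7-joint arm with a two-finger parallel gripper is mounted at the origin on the work surface. World frame = base frame: x ahead of the robot, y to its left, z up, the work surface at z = 0. Lengths are in m, angles in rad, forces in N, time in s.
With the tool pointing down it reaches from about 0.4 to 0.85 m from the base axis. Payload 4.5 kg.
Tool frame: the origin (TCP) lies on the centre line of the jaws, within the pads' length; the fingertips stand arm.tips_ahead ahead of it and the grasp point (between the pads) lies 5 mm behind it (arm.tips_ahead is the distance from the TCP to the fingertips, in m); x points along the fingers, z is the direction in which the jaws open and shut, and the axes are right-handed (so a half turn about x gives the same grasp; the last joint's range is limited). The gripper opens to 85 mm and grips with 20 to 120 N. Pads are 22 mm wide; open, the fingers measure 114 mm over their backs; the gripper's body (76 mm by 85 mm) begins 54 mm behind the grasp point. The pads swing forward as they close: fully open they stand 13 mm farther back than shut.
Start: joints at [1.307, 0.689, -0.195, 1.565, 0.157, 0.902, -0.215], TCP at [0.183, -0.598, 0.209] pointing down, gripper open.
Joint ranges: [-3.01, 3.01], [-0.46, 2.08], [-1.47, 1.51], [0.13, 2.56], [-1, 4.14], [0.04, 2.09], [-2.66, 2.66]. Speed limits (rad/s): [2.57, 2.57, 3.14, 3.14, 3.14, 3.14, 3.14].

## Interface

Orientations are given as a rotation vector (axis times angle).
In Python, from bench import arm gives the robot as it stands.
- The arm moves only by the shell command python3 -m creep 'ROWS' [FORCE]. ROWS is JSON, one flat list of numbers, 7 for each row, row after row: the turn, a rotation vector about the tool's x, y, z in units of 8 degrees (1.0 is 8 degrees), then the shift along the tool's x, y, z in units of 50 mm (1.0 is 50 mm), then the opening, from 0 (shut) to 1 (fully open). A call has 1 to 12 rows; each row is the pose to reach, as a shift and turn from the pose commanded when the call began, along the tool's axes at that moment; what a row does not reach only later rows make up. A row lasts 1/10 s, in which the tool goes at most 50 mm and 8.59 degrees, less where a joint would pass 70% of its speed; a pose out of reach is approached as far as the arm can. A call with a gripper value outside its range is refused whole. The fingers move at their own pace and stop on an object; FORCE is the grip in N (left out, the last holds). Time passes only in rows, so rows that repeat a pose let the fingers close. It gives the time, the measured TCP pose, the force and the opening at its end, in the units of the state.
- arm.read_state(): the state, without advancing time (a new reading comes with each control period).
- arm.snapshot(name): name is "side" or "top" or "wrist"; returns the picture (400x640x3 uint8, red, green, blue); there is no depth.
- arm.camera_model(name): a dict with "K" (3x3 intrinsics, pixels), "distortion" ([k1, k2, p1, p2, k3] as OpenCV has them; the pictures are not rectified), "world_from_camera" (4x4, takes a point from camera to world coordinates). Camera axes: x right, y up, looking along -z (the intrinsics and any distortion apply to the point x, -y, -z); pixel columns grow to the right and rows downward; lengths in m; the calibration is good to about 2 mm. A picture is of the moment at which its call begins: read the wrist's pose just before it. camera_model takes no time and is no camera call; for the wrist camera it gives the pose at the moment of the call.
- arm.job_done(): hands the job in, once; it reports no verdict.
The state is a dict: "time_s": time; "joint_positions": joint angles; "joint_vel": joint speeds; "effort": joint torques, N m; "ee_pos": TCP position; "ee_rot": TCP orientation; "contact_force": force on the tool from outside, world axes, zero at the start; "moment": the same for the moment, N m; "finger_gap": opening from 0.0 (shut) to 1.0 (fully open).
Only numpy, scipy, OpenCV 4.12 (cv2) and the standard library are available. Lean on these libraries where they do the work, as an engineer would, in place of code of your own. Each camera call takes 0.05 s, during which the arm holds its last target. There are 200 camera calls.

## Task

Take the slotted steel counterweight by its blue finger grip and slide it, slot first, through the open front of the weight carrier and onto the stem, between the brass boss and the black head, until the stem is right home in the slot; then let it down flat over the boss and turn it a quarter turn or more, either way, so that its slot points away from the slots of the weights below, and let go of it. Feel your way gently, never forcing the weight against the carrier with more than a push of a kilo and a half, and leave everything else where it is.

Things in the scene. Friction and masses are not known exactly. Their poses are not given: they have to be found in the camera images.
- disc: slotted counterweight: bare steel disc 76 mm across, 14 mm thick, 0.3 to 0.46 kg, lying flat on the mat. Origin: centre of the underside, z up. Its slot runs along +x from the centre to the rim; opposite stands a blue finger grip. The underside has a round recess about the centre, radius 13.5 mm, 5 mm deep, that fits over the boss.
- disc_slot (a point): middle of the slot's mouth at the disc's rim, 38 mm along its +x, 7 mm above the underside. The slot is 13 mm wide from its rounded end to 20 mm from the centre, then flares to 34 mm wide at the rim. With the stem (10 mm thick) on the disc's axis there is 1.5 mm of room to the slot's end and sides.
- disc_grip (a point): in the blue finger grip at x = -29 mm of the disc, 39 mm above its underside. The grip is an upright block, 14 mm along the disc's x, 12 mm along y, reaching from 14 to 48 mm above the disc's underside; pinch it from above across y.
- carrier: weight carrier, fixed: grey base 170 x 150 x 8 mm. Origin: centre of its underside, z up; +x points to its closed back, -x to its open front, where weights go in level, slot leading. Its stem holds two weights (76 mm across, top at 40 mm height, slots both along +x), then a brass boss (radius 11, height 40 to 44 mm) and a black head (radius 9, height 64 to 72 mm).
- stem_nominal (a point): on the carrier's axis, 52 mm high. The real stem (10 mm thick, upright) with its weights, boss and head is clamped on a trim plate up to 12 mm from here along the carrier's x and 9.5 mm along y, differently each time: not measured; it does not give. A weight passes between boss and head only with its underside 44 to 50 mm high; over the boss it is at 40 mm.
- carrier_front (a point): middle of the carrier's open front, 54 mm along its -x, 46 mm high. An aluminium retaining rail, 40 to 53 mm high, runs round the sides and back, its inner faces 54 mm from the carrier's axis with corners cut off at 45 degrees (57 mm from the axis); the sides begin at x = -30 mm. Things above 53 mm clear it.
- brass_weight: bystander: plain brass weight, disc 48 mm across, 12 mm thick, no slot. Origin: centre of its underside.
- black_weight: bystander: plain black weight, disc 56 mm across, 12 mm thick, no slot. Origin: centre of its underside.
- cassettes: bystander: stack of four pastel tissue cassettes, 28 x 40 x 28 mm. Origin: centre of its underside.
- wax_block: bystander: pink cassette with an ivory wax block, 30 x 40 x 22 mm. Origin: centre of its underside.
- blade_box: bystander: grey blade box with an orange button, 50 x 100 x 25 mm. Origin: centre of its underside.
- jar: bystander: amber glass jar with blue lid, 52 mm across, 70 mm high. Origin: centre of its underside.
- brush: bystander: small brush lying flat; origin under its middle
- clamp: bystander: aluminium specimen clamp with two steel jaws, 45 x 55 x 42 mm. Origin: centre of its underside.
There are look-alikes about, which are no part of the job. Leave any pink look-alike of the disc alone.

How it is judged:
By the outcome, as a careful person would: the job done as asked, in the order asked, and still so for the second after the job is handed in, with the robot touching nothing.
It also fails if it takes over 72 s, if anything falls off the work surface, if the arm or the gripper's body presses on something with over 40 N, if the wrist force passes 120 N, or if a joint passes its speed limit or range.

## Working session

There is one attempt and no reset: what is moved stays moved. The work goes in short steps, Python scripts to look and compute and a shell command to move; the robot and the scene stay as the last step left them, time stands still between calls to the robot, and variables do not carry over. Pictures are saved under pics/ and viewed, about 8 in all and at most 12, crops included, and the job is handed in when it is done.

```bash
ls; mkdir -p pics; python3 - <<'E'
from bench import arm
import cv2,numpy as np
print(arm.read_state(), arm.tips_ahead)
a=arm.snapshot("top");b=arm.snapshot("side")
for n,i in(("top",a),("side",b)):
    cv2.imwrite(f"pics/{n}0.png",i[:,:,::-1])
    m=arm.camera_model(n);print(n,np.round(m["K"],1).tolist(),m["distortion"],np.round(m["world_from_camera"],4).tolist())
E
```

```text
pics
{'time_s': 0.0, 'joint_positions': array([ 1.30679046,  0.68997327, -0.1945015 ,  1.56638292,  0.15729225,
        0.90249223, -0.21507428]), 'joint_vel': array([ 0.00044218, -0.00027004,  0.00107837,  0.00048631, -0.00065893,
        0.00071231, -0.0006513 ]), 'effort': array([ 2.97659280e-04, -5.39609349e+01, -1.26642443e+00, -1.58540457e+01,
        9.16779565e-03,  9.58770193e-03,  3.13266213e-08]), 'ee_pos': array([ 0.18312449, -0.59682952,  0.20798009]), 'ee_rot': array([ 0.98805339,  1.3371496 , -0.98640293]), 'contact_force': array([-0.76494195, -0.21478167,  0.32592317]), 'moment': array([ 0.02702696, -0.01582947,  0.00915064]), 'finger_gap': 0.9994230018888933} 0.014
top [[361.2, 0.0, 319.6], [0.0, 361.2, 196.0], [0.0, 0.0, 1.0]] [-0.08331029  0.          0.          0.          0.        ] [[-0.0239, 0.9952, -0.095, 0.4712], [-0.9996, -0.0225, 0.0158, -0.0328], [0.0136, 0.0953, 0.9954, 0.9355], [0.0, 0.0, 0.0, 1.0]]
side [[457.7, 0.0, 325.6], [0.0, 457.7, 202.6], [0.0, 0.0, 1.0]] [-0.00541196  0.          0.          0.          0.        ] [[0.9065, 0.3106, -0.286, 0.282], [-0.4219, 0.6413, -0.6408, -0.6885], [-0.0156, 0.7016, 0.7124, 0.7546], [0.0, 0.0, 0.0, 1.0]]
```

View pics/top0.png

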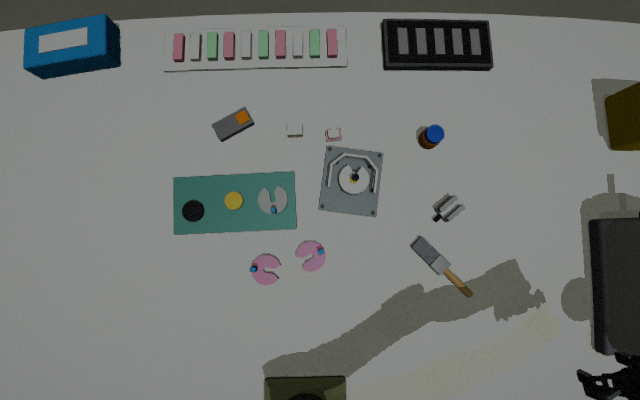

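View pics/side0.png

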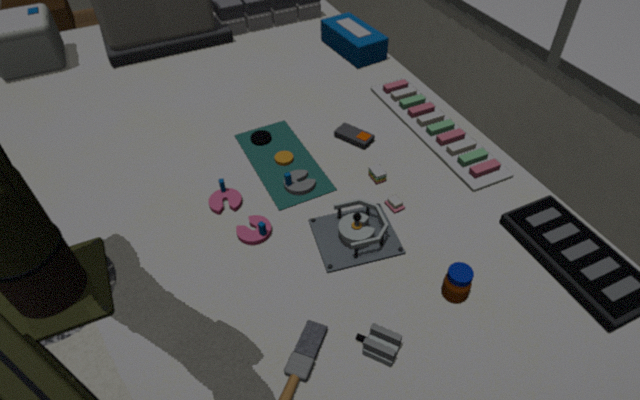

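Top view: the candidates are the grey disc on the green mat at (272,200) and two pink look-alikes at (265,268) and (311,255). The grey one is bare steel on the mat with a blue grip at (273,210), so it fits. The carrier is at (351,181), with its open front facing down in the image. I'll measure these and confirm in an enlarged crop.

```bash
cat > h.py <<'E'
import numpy as np,cv2
from bench import arm
def ray(m,uv):
    K=np.array(m["K"]);D=np.array(m["distortion"]);T=np.array(m["world_from_camera"])
    p=cv2.undistortPoints(np.array(uv,float).reshape(-1,1,2),K,D).reshape(-1,2)
    d=np.c_[p[:,0],-p[:,1],-np.ones(len(p))]@T[:3,:3].T
    return T[:3,3],d/np.linalg.norm(d,axis=1)[:,None]
def onplane(m,uv,z):
    o,d=ray(m,uv); return o+d*((z-o[2])/d[:,2])[:,None]
def proj(m,P):
    T=np.linalg.inv(np.array(m["world_from_camera"]));P=np.atleast_2d(P)@T[:3,:3].T+T[:3,3]
    return cv2.projectPoints((P*[1,-1,-1]).reshape(-1,1,3),np.zeros(3),np.zeros(3),np.array(m["K"]),np.array(m["distortion"]))[0].reshape(-1,2)
def cross(m1,u1,m2,u2):
    o1,d1=ray(m1,u1);o2,d2=ray(m2,u2);o=[o1,o2];d=[d1[0],d2[0]]
    A=[np.eye(3)-np.outer(x,x) for x in d]
    p=np.linalg.solve(A[0]+A[1],A[0]@o1+A[1]@o2)
    return p,[float(np.linalg.norm(a@(p-q))) for a,q in zip(A,o)]
E
python3 - <<'E'
from h import *
t=cv2.imread("pics/top0.png");s=cv2.imread("pics/side0.png")
c1=cv2.resize(t[135:225,240:400],(800,450),interpolation=cv2.INTER_CUBIC)
cv2.imwrite("pics/crop_t.png",c1)
c2=cv2.resize(s[150:280,270:420],(690,598),interpolation=cv2.INTER_CUBIC)
cv2.imwrite("pics/crop_s.png",c2)
mt,ms=arm.camera_model("top"),arm.camera_model("side")
def blue(i,x0,y0,x1,y1):
    h=cv2.cvtColor(i,cv2.COLOR_BGR2HSV);k=cv2.inRange(h,(95,120,50),(120,255,255))[y0:y1,x0:x1]
    y,x=np.nonzero(k);print(x.size,x.min()+x0,x.max()+x0,y.min()+y0,y.max()+y0);return [x.mean()+x0,y.mean()+y0]
bt=blue(t,262,190,285,220);bs=blue(s,280,168,300,190)
print(bt,bs,cross(mt,bt,ms,bs))
E
```

```text
28 271 275 207 212
34 284 290 172 184
[np.float64(273.0), np.float64(209.67857142857142)] [np.float64(286.61764705882354), np.float64(174.97058823529412)] (array([0.52388257, 0.0690243 , 0.04621727]), [0.0011033712692425106, 0.0011033712692425346])
```

View pics/crop_t.png

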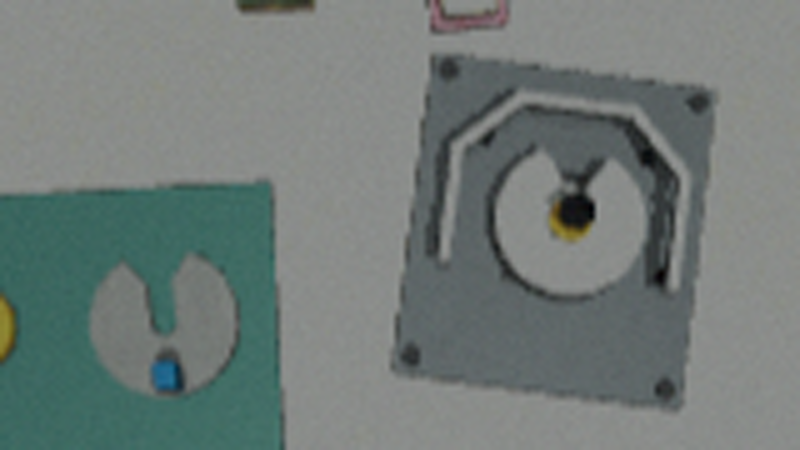

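Confirmed: the grey disc has its slot pointing up in the image (slot mouth crop (160,258), grip (167,372)). Carrier corner screws are at crop (449,68), (699,102), (410,355) and (665,390). The head is at (575,210).

```bash
python3 - <<'E'
from h import *
from scipy.spatial.transform import Rotation as R
mt,ms=arm.camera_model("top"),arm.camera_model("side")
f=lambda p:np.array(p)/5+np.array([240,135])-.4
scr=onplane(mt,f([(449,68),(699,102),(410,355),(665,390)]),.008);c=scr.mean(0)
dx=(scr[0]+scr[1]-scr[2]-scr[3]);yc=np.arctan2(dx[1],dx[0])
dy=scr[0]+scr[2]-scr[1]-scr[3];print("carrier",c,"yaw",np.degrees(yc),np.degrees(np.arctan2(-dy[0],dy[1])))
print("head",onplane(mt,f([(575,210)]),.072),"stack",onplane(mt,f([(570,222)]),.038))
t=cv2.imread("pics/top0.png")
d=onplane(mt,f([(164,322),(160,257)]),.014);g=onplane(mt,f([(165,368)]),.05)
print("disc",d,"grip",g)
s=arm.read_state();M=R.from_rotvec(s["ee_rot"]).as_matrix();print(np.round(M,3))
w=arm.camera_model("wrist");T=np.array(w["world_from_camera"])
print("wrist cam in tool",np.round(M.T@(T[:3,3]-s["ee_pos"]),4),"\n",np.round(M.T@T[:3,:3],3),np.round(w["K"],0).tolist())
E
```

```text
carrier [ 0.5994967  -0.12957218  0.008     ] yaw -9.05307147634978 -9.064305680228642
head [[ 0.59897824 -0.13230265  0.072     ]] stack [[ 0.59796995 -0.13349486  0.038     ]]
disc [[0.554293   0.0736012  0.014     ]
 [0.58786704 0.07528301 0.014     ]] grip [[0.52836972 0.06922402 0.05      ]]
[[-0.001  0.956  0.294]
 [ 0.002  0.294 -0.956]
 [-1.    -0.    -0.002]]
wrist cam in tool [-0.1643  0.0709 -0.0004] 
 [[ 0.001  0.279 -0.96 ]
 [-0.001  0.96   0.279]
 [ 1.     0.     0.002]] [[316.0, 0.0, 314.0], [0.0, 316.0, 203.0], [0.0, 0.0, 1.0]]
```

```bash
python3 -m creep '[1.4,0,0,0.9,10.48,-10.72,1, 1.4,0,0,0.9,10.48,-10.72,1, 1.4,0,0,0.9,10.48,-10.72,1, 1.4,0,0,0.9,10.48,-10.72,1, 1.4,0,0,0.9,10.48,-10.72,1, 1.4,0,0,0.9,10.48,-10.72,1, 1.4,0,0,0.9,10.48,-10.72,1, 1.4,0,0,0.9,10.48,-10.72,1, 1.4,0,0,0.9,10.48,-10.72,1, 1.4,0,0,0.9,10.48,-10.72,1, 1.4,0,0,0.9,10.48,-10.72,1, 1.4,0,0,0.9,10.48,-10.72,1]' 40
python3 - <<'E'
from h import *
from scipy.spatial.transform import Rotation as R
s=arm.read_state();M=R.from_rotvec(s["ee_rot"]).as_matrix();print(np.round(M,3))
d=np.array([.526,.0692,.16])-s["ee_pos"];print(np.round(M.T@d/.05,2))
E
```

```text
time_s: 1.3
ee_pos: [0.4585, -0.0633, 0.1726]
ee_rot: [1.133, 1.256, -1.134]
contact_force: [1.2, -0.8, -0.7]
finger_gap: 0.995
[[-0.     0.995  0.102]
 [-0.     0.102 -0.995]
 [-1.    -0.     0.   ]]
[ 0.25  1.61 -2.5 ]
```

```bash
python3 -m creep '[0,0,0,0.2,1.5,-2.4,1, 0,0,0,0.2,1.5,-2.4,1, 0,0,0,0.2,1.5,-2.4,1, 0,0,0,0.2,1.5,-2.4,1, 0,0,0,0.2,1.5,-2.4,1, 0,0,0,0.2,1.5,-2.4,1]'
cat >> h.py <<'E'
def shot(n,name):
    m=arm.camera_model(n);i=arm.snapshot(n)[:,:,::-1].copy();cv2.imwrite(f"pics/{name}.png",i);np.save(f"pics/{name}_{n}.npy",m,allow_pickle=True);return m,i
E
python3 - <<'E'
from h import *
m,i=shot("wrist","w1");print(arm.read_state()["ee_pos"])
E
```

```text
time_s: 1.9
ee_pos: [0.5195, 0.0602, 0.1626]
ee_rot: [1.133, 1.255, -1.136]
contact_force: [1.5, -0.1, 0.1]
finger_gap: 1.001
[0.51959522 0.05991017 0.16273855]
```

View pics/w1.png

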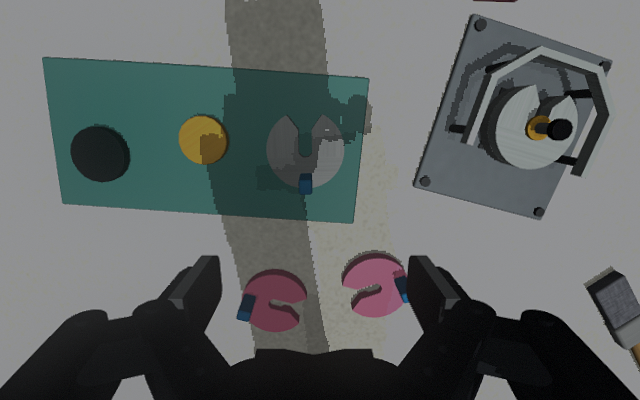

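The wrist view shows the steel disc at (305,150) with its grip at (305,183). The carrier screws are at (480,23), (605,65), (424,182) and (540,212), and the head is at (560,129).

```bash
python3 - <<'E'
from h import *
i=cv2.imread("pics/w1.png");w=np.load("pics/w1_wrist.npy",allow_pickle=True).item();mt=arm.camera_model("top")
h=cv2.cvtColor(i,cv2.COLOR_BGR2HSV)
k=cv2.inRange(h,(95,100,20),(125,255,255));k[:160]=0;k[205:]=0;k[:,:285]=0;k[:,325:]=0
y,x=np.nonzero(k);print("grip px",x.min(),x.max(),y.min(),y.max())
top=onplane(w,[(x.mean(),y.min()+4)],.05);print("grip top approx",top)
# steel mask: low saturation on the mat
k=((h[:,:,1]<60)*255).astype(np.uint8);k[:105]=0;k[195:]=0;k[:,:262]=0;k[:,347:]=0
n,l,st,ce=cv2.connectedComponentsWithStats(k);j=1+st[1:,4].argmax();print(st[j])
c=max(cv2.findContours((l==j).astype(np.uint8),0,cv2.CHAIN_APPROX_NONE)[0],key=len)[:,0]
P=onplane(w,c.astype(float),.015)
from scipy.optimize import least_squares
f=lambda q:np.hypot(P[:,0]-q[0],P[:,1]-q[1])-.038
r=least_squares(f,[.555,.0736],loss="soft_l1",f_scale=.0007).x;print("disc centre",r)
cc=onplane(w,[(288,114),(325,115),(305.5,157)],.015);print(cc)
print("slot from corners",cc[:2].mean(0)-np.r_[r,.015],"end",cc[2]-np.r_[r,.015])
scr=onplane(w,[(480,23),(605,65),(424,182),(540,212)],.008);print("carrier",scr.mean(0))
dx=(scr[0]+scr[1]-scr[2]-scr[3]);print(np.degrees(np.arctan2(dx[1],dx[0])))
print("head",cross(w,[(560,129)],mt,[(575/5+240-.4,210/5+135-.4)]),onplane(w,[(560,128)],.072))
v=cv2.resize(i[100:210,400:640],(800,366),interpolation=cv2.INTER_CUBIC);u=cv2.resize(i[100:210,240:370],(650,550),interpolation=cv2.INTER_CUBIC)
cv2.imwrite("pics/w1c.png",u)
E
```

```text
grip px 299 311 173 194
grip top approx [[0.53329102 0.07000897 0.05      ]]
[ 266  114   79   74 3844]
disc centre [0.55280974 0.07301161]
[[0.58529068 0.09216519 0.015     ]
 [0.58786621 0.05701145 0.015     ]
 [0.54612053 0.07177854 0.015     ]]
slot from corners [3.37687023e-02 1.57671193e-03 1.38777878e-17] end [-6.68921105e-03 -1.23307309e-03  1.38777878e-17]
carrier [ 0.59823552 -0.13046871  0.008     ]
-8.54764940822678
head (array([ 0.59865668, -0.13243744,  0.06974052]), [0.0006586963500493984, 0.0006586963500492093]) [[ 0.59871103 -0.13023908  0.072     ]]
```

View pics/w1c.png

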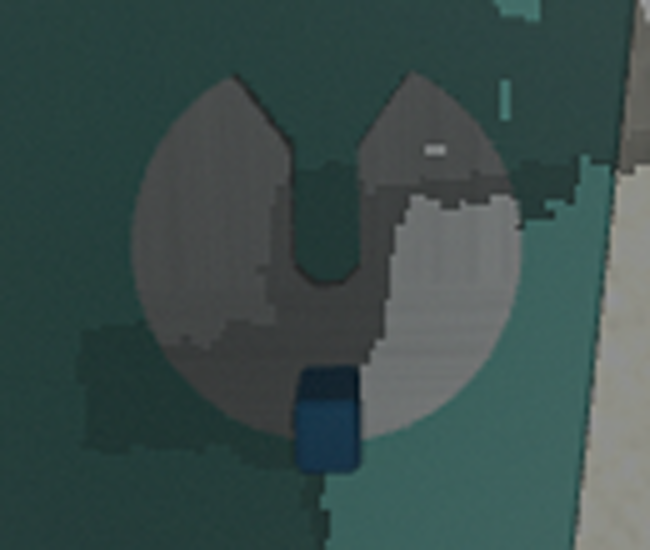

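```bash
python3 - <<'E'
from h import *
from scipy.spatial.transform import Rotation as R
w=np.load("pics/w1_wrist.npy",allow_pickle=True).item()
g=onplane(w,[(305.5,187)],.05)[0];c=onplane(w,[(240+.2*323.5,100+.2*73)],.015)[0]
c2=onplane(w,[(240+.2*295-.4,180),(240+.2*360-.4,180)],.05);print("grip",g,"yaw",np.degrees(np.arctan2(*(c-g)[1::-1])),c2)
dc=np.array([.5528,.0730]);print(np.linalg.norm(dc-g[:2]),np.degrees(np.arctan2(*(dc-g[:2])[::-1])))
s=arm.read_state();M=R.from_rotvec(s["ee_rot"]).as_matrix()
print(s["ee_pos"],np.degrees(np.arctan2(M[1,1],M[0,1])),M.T@(np.array([g[0],g[1],.036])-s["ee_pos"])/.05)
E
```

```text
grip [0.52421592 0.06885253 0.05      ] yaw 6.829414826679333 [[0.52999383 0.07557983 0.05      ]
 [0.53114977 0.06402461 0.05      ]]
0.02888340973878145 8.25583266183143
[0.51959522 0.05991017 0.16273855] 5.721613829413126 [ 2.53444449  0.11277994 -0.17164595]
```

```bash
python3 -m creep '[-0.13,0,0,0.5,0.1,-0.17,0.6, -0.13,0,0,1,0.1,-0.17,0.5, -0.13,0,0,1.5,0.1,-0.17,0.5, -0.13,0,0,1.9,0.1,-0.17,0.5, -0.13,0,0,2.0,0.1,-0.17,0.5, -0.13,0,0,2.0,0.1,-0.17,0.5, -0.13,0,0,2.0,0.1,-0.17,0.5]'
python3 - <<'E'
from h import *
from scipy.spatial.transform import Rotation as R
s=arm.read_state();M=R.from_rotvec(s["ee_rot"]).as_matrix()
print(s["ee_pos"],np.degrees(np.arctan2(M[1,1],M[0,1])),M.T@(np.array([.5242,.0689,.036])-s["ee_pos"])/.05,np.round(M,3))
E
```

```text
time_s: 2.65
ee_pos: [0.525, 0.0701, 0.0637]
ee_rot: [1.121, 1.262, -1.12]
contact_force: [0.1, -0.8, 0.8]
finger_gap: 0.501
[0.52504215 0.07014525 0.06372795] 6.83945677104054 [ 0.55453656 -0.02045376  0.02259206] [[ 0.001  0.993  0.119]
 [-0.     0.119 -0.993]
 [-1.     0.001  0.   ]]
```

```bash
python3 -m creep '[0,0,0,0.3,-0.02,0.02,0.5, 0,0,0,0.54,-0.02,0.02,0.5, 0,0,0,0.54,-0.02,0.02,0.5, 0,0,0,0.54,-0.02,0.02,0.3, 0,0,0,0.54,-0.02,0.02,0.2, 0,0,0,0.54,-0.02,0.02,0.1, 0,0,0,0.54,-0.02,0.02,0, 0,0,0,0.54,-0.02,0.02,0, 0,0,0,0.54,-0.02,0.02,0, 0,0,0,0.54,-0.02,0.02,0]' 60
python3 - <<'E'
from h import *
m,i=shot("wrist","w2");s=arm.read_state();print(s["ee_pos"],s["contact_force"],s["moment"])
E
```

```text
time_s: 3.65
ee_pos: [0.5236, 0.0696, 0.0359]
ee_rot: [1.12, 1.264, -1.12]
contact_force: [-0.5, 0.2, -0.3]
finger_gap: 0.0
[0.52356681 0.06962335 0.03582348] [ 0.40410966  0.33102809 -0.07508442] [ 0.01915372 -0.01907775  0.01916661]
```

View pics/w2.png

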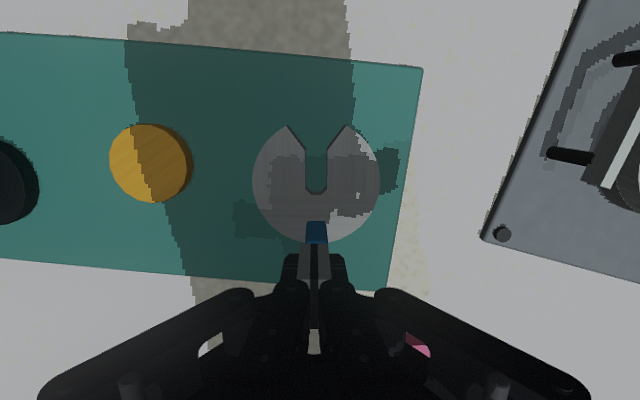

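```bash
python3 - <<'E'
from h import *
i=cv2.imread("pics/w2.png");w=np.load("pics/w2_wrist.npy",allow_pickle=True).item();s=arm.read_state();mt=arm.camera_model("top");ms=arm.camera_model("side")
p=s["ee_pos"];print("tcp px",proj(w,[p,p-[0,0,.014]]))
g=np.array([.524,.0689]);a=np.radians(7);ex=np.array([np.cos(a),np.sin(a)])
for z in(.015,.05):print(z,proj(w,np.r_[g+ex*.007,z]),proj(w,np.r_[g-ex*.007,z]))
print("disc c", onplane(w,[(252,184),(380,184),(316,243),(288,125.5),(349,125.5),(316,193)],.015))
print("front face bottom/top", onplane(w,[(316,221.5)],.015),onplane(w,[(316,245)],.05))
m,i=shot("side","s2");u=cv2.resize(i[120:240,240:360],(600,600),interpolation=cv2.INTER_CUBIC);cv2.imwrite("pics/s2c.png",u)
E
```

```text
tcp px [[314.99870543 242.88304778]
 [314.94175877 233.64914601]]
0.015 [[316.1455648 218.4823316]] [[316.15299941 239.47889857]]
0.05 [[316.55123634 240.6665373 ]] [[316.54914423 265.34640444]]
disc c [[0.54801943 0.11064108 0.015     ]
 [0.55721724 0.03435788 0.015     ]
 [0.51465364 0.06785079 0.015     ]
 [0.58461842 0.09249958 0.015     ]
 [0.58878353 0.05794209 0.015     ]
 [0.54707699 0.07181595 0.015     ]]
front face bottom/top [[0.52897431 0.06960245 0.015     ]] [[0.52852409 0.06974118 0.05      ]]
```

View pics/s2c.png

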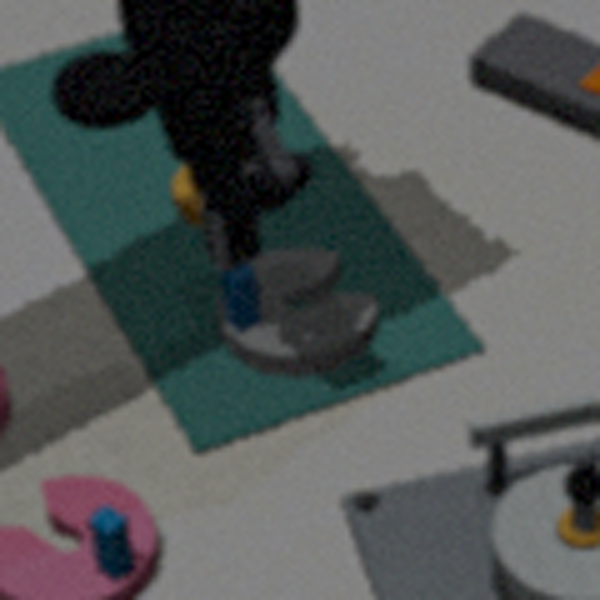

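```bash
python3 - <<'E'
from h import *
a=cv2.imread("pics/w2.png")[200:320,256:376];b=cv2.imread("pics/s2.png")[140:200,270:310]
a=cv2.resize(a,(480,480),interpolation=cv2.INTER_CUBIC);b=cv2.resize(b,(320,480),interpolation=cv2.INTER_CUBIC)
v=np.hstack([a,b]);v=(255*(v/255.)**.45).astype(np.uint8);cv2.imwrite("pics/c3.png",v)
E
```

```text
(no output)
```

View pics/c3.png

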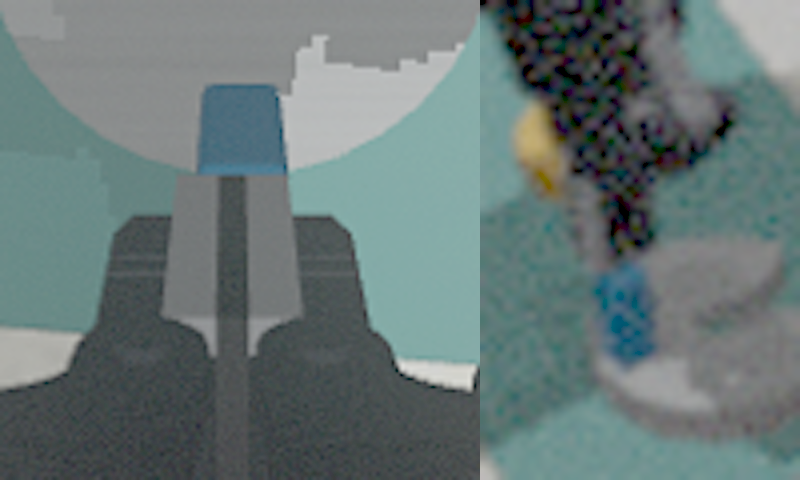

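```bash
python3 - <<'E'
from h import *
w=np.load("pics/w2_wrist.npy",allow_pickle=True).item();ms=arm.camera_model("side")
s=arm.read_state();print(s["ee_pos"],s["finger_gap"],w["distortion"],s["joint_positions"])
for u in [(287,172),(289,173)]:print(cross(w,[(315,244)],ms,[u]))
p=s["ee_pos"]
for dz in(-.014,0,.014,.03):print(dz,proj(ms,p+[0,0,dz]),proj(w,p+[.01,0,dz]))
print("block top/bottom in side",proj(ms,[[.524,.069,.05],[.524,.069,.015]]))
# side blue extents
i=cv2.imread("pics/s2.png");h=cv2.cvtColor(i,cv2.COLOR_BGR2HSV);k=cv2.inRange(h,(95,100,20),(125,255,255))[160:190,278:300];y,x=np.nonzero(k);print(x.min()+278,x.max()+278,y.min()+160,y.max()+160)
E
```

```text
[0.52358721 0.06961145 0.03581548] 0.0043471884379033465 [-0.03733711  0.          0.          0.          0.        ] [-0.21729321  0.84589807 -0.00374713  1.98788214  0.00958762  0.30783277
 -1.67922706]
(array([0.52732779, 0.07153768, 0.05087771]), [0.002250549860511947, 0.0022505498605120203])
(array([0.52901493, 0.0701273 , 0.04936369]), [0.0002994072907555746, 0.00029940729075554433])
-0.014 [[287.66724602 182.51626313]] [[316.98816644 218.06132771]]
0 [[287.21846518 178.11563628]] [[317.20333422 226.2513671 ]]
0.014 [[286.76126104 173.63204631]] [[317.45405901 235.8019193 ]]
0.03 [[286.22812219 168.40333235]] [[317.79653521 248.85983853]]
block top/bottom in side [[287.0189088  173.67917608]
 [288.14068605 184.73637054]]
282 295 161 189
```

The pads closed on air. Triangulated from two views, the shut tips are at about z=0.05, just above the block, although the TCP reads 0.036. I'll open, go lower in small force-checked steps, and close again.

```bash
python3 -m creep '[0,0,0,-0.1,0,0,0.2, 0,0,0,-0.1,0,0,0.4, 0,0,0,-0.1,0,0,0.4, 0,0,0,0.05,0,0,0.4, 0,0,0,0.15,0,0,0.4, 0,0,0,0.15,0,0,0.4]'
python3 -m creep '[0,0,0,0.05,0,0,0.4, 0,0,0,0.1,0,0,0.4, 0,0,0,0.1,0,0,0.4]'
python3 - <<'E'
from h import *
m,i=shot("wrist","w3");m2,j=shot("side","s3")
a=cv2.resize(i[190:330,230:400],(486,400),interpolation=cv2.INTER_CUBIC);b=cv2.resize(j[140:200,265:310],(300,400),interpolation=cv2.INTER_CUBIC)
v=np.hstack([a,b]);v=(255*(v/255.)**.45).astype(np.uint8);cv2.imwrite("pics/c4.png",v);print(arm.read_state()["contact_force"])
E
```

```text
time_s: 4.35
ee_pos: [0.5228, 0.0696, 0.0273]
ee_rot: [1.119, 1.265, -1.121]
contact_force: [-0.2, -0.4, 0.1]
finger_gap: 0.399
time_s: 4.65
ee_pos: [0.5234, 0.0696, 0.023]
ee_rot: [1.12, 1.264, -1.12]
contact_force: [-0.5, -0.1, 0.5]
finger_gap: 0.401
[-0.05530307  0.93430722  0.86470105]
```

View pics/c4.png

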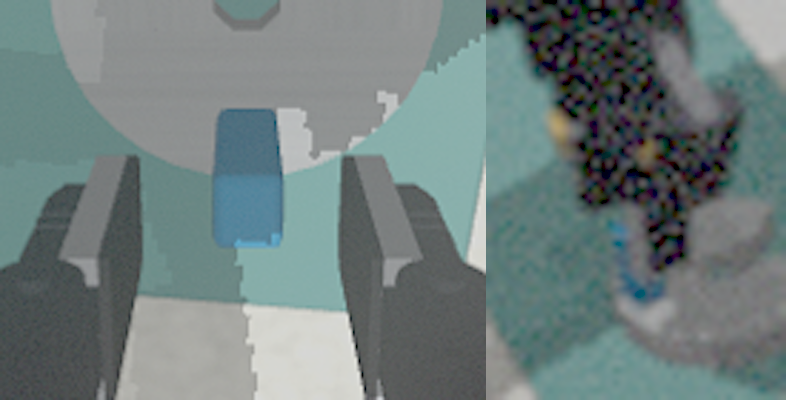

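```bash
python3 -m creep '[0,0,0,0.1,0.06,0.03,0.4, 0,0,0,0.2,0.06,0.03,0.4, 0,0,0,0.26,0.06,0.03,0.4, 0,0,0,0.26,0.06,0.03,0.4]'
python3 -m creep '[0,0,0,0,0,0,0.3, 0,0,0,0,0,0,0.2, 0,0,0,0,0,0,0.1, 0,0,0,0,0,0,0, 0,0,0,0,0,0,0, 0,0,0,0,0,0,0, 0,0,0,0,0,0,0, 0,0,0,0,0,0,0]' 60
python3 -m creep '[0,0,0,-0.2,0,0,0, 0,0,0,-0.4,0,0,0, 0,0,0,-0.6,0,0,0, 0,0,0,-0.6,0,0,0]'
```

```text
time_s: 5.15
ee_pos: [0.5263, 0.0684, 0.0097]
ee_rot: [1.119, 1.264, -1.121]
contact_force: [-0.4, -0.4, -0.9]
finger_gap: 0.4
time_s: 5.95
ee_pos: [0.5268, 0.0686, 0.0106]
ee_rot: [1.12, 1.264, -1.12]
contact_force: [-0.2, -0.0, 6.4]
finger_gap: 0.122
time_s: 6.35
ee_pos: [0.5278, 0.0686, 0.0418]
ee_rot: [1.122, 1.262, -1.118]
contact_force: [-0.3, 0.3, -3.8]
finger_gap: 0.122
```

```bash
python3 -m creep '[0,0,0,-0.4,0,0,0, 0,0,0,-0.86,0,0.1,0, 0.3,0,0,-0.86,-0.2,0.5,0, 0.6,0,0,-0.86,-0.4,1.0,0, 0.9,0,0,-0.86,-0.6,1.5,0, 1.2,0,0,-0.86,-0.8,2.0,0, 1.5,0,0,-0.86,-1.0,2.5,0, 1.75,0,0,-0.86,-1.2,3.0,0, 1.97,0,0,-0.86,-1.35,3.35,0, 1.97,0,0,-0.86,-1.4,3.5,0, 1.97,0,0,-0.86,-1.4,3.5,0, 1.97,0,0,-0.86,-1.4,3.5,0]' 80
python3 - <<'E'
from h import *
from scipy.spatial.transform import Rotation as R
m,i=shot("wrist","w5");s=arm.read_state();M=R.from_rotvec(s["ee_rot"]).as_matrix();print(s["time_s"],s["ee_pos"],s["contact_force"],s["moment"],"\n",np.round(M,3),np.degrees(np.arctan2(M[1,1],M[0,1])))
v=cv2.convertScaleAbs(i,alpha=1.3,beta=10);cv2.imwrite("pics/w5b.png",v)
E
```

```text
time_s: 7.55
ee_pos: [0.4789, -0.1123, 0.0833]
ee_rot: [1.322, 1.133, -1.32]
contact_force: [-0.5, 0.4, -4.5]
finger_gap: 0.112
7.6 [ 0.47895221 -0.11194774  0.08332507] [ 0.55039496 -0.06485936 -2.34437779] [0.04975067 0.02680389 0.01036288] 
 [[ 0.001  0.988 -0.151]
 [ 0.001 -0.151 -0.988]
 [-1.     0.    -0.001]] -8.708666963824319
```

View pics/w5b.png

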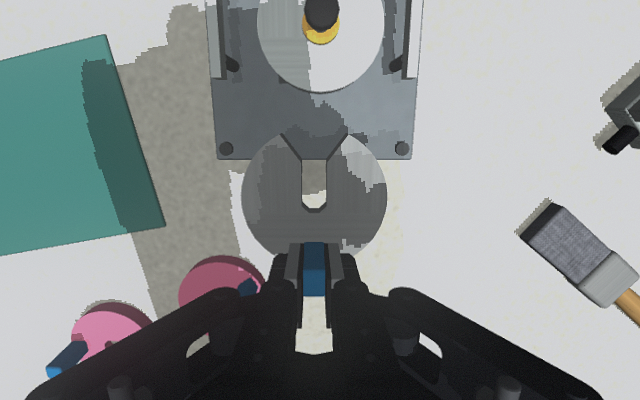

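The wrist view shows the disc held level and square to the carrier. The slot corners are at (282,133) and (348,132) and the slot end is at (314,211). The boss lower edge is at (320,44) and the stack's near edge is at (320,92).

```bash
python3 - <<'E'
from h import *
from scipy.spatial.transform import Rotation as R
w=np.load("pics/w5_wrist.npy",allow_pickle=True).item();s=arm.read_state();M=R.from_rotvec(s["ee_rot"]).as_matrix()
t=lambda P:(P-s["ee_pos"])@M*1000
print("tool mm. disc corners,end", t(onplane(w,[(282,133),(348,132),(314,211)],.087)).round(1).tolist())
print("disc sides",t(onplane(w,[(241,195),(387,195)],.087)).round(1).tolist())
print("boss edge bottom, L,R",t(onplane(w,[(320,44),(302.5,28),(340,28)],.044)).round(1).tolist())
print("stack edge",t(onplane(w,[(320,92),(257,25),(384,25)],.040)).round(1).tolist())
print("head low edge",t(onplane(w,[(320,31)],.064)).round(1).tolist())
scr=onplane(w,[(226,148),(402,148)],.008);print("front screws yaw",np.degrees(np.arctan2(*(scr[0]-scr[1])[1::-1]))-90)
i=cv2.imread("pics/w5.png");h=cv2.cvtColor(i,cv2.COLOR_BGR2HSV)
k=cv2.inRange(h,(15,120,60),(35,255,255))[:60,290:350];y,x=np.nonzero(k);print("boss",x.min()+290,x.max()+290,y.max())
k=((h[:,:,2]<50)*255).astype(np.uint8)[:60,295:350];y,x=np.nonzero(k);print("head",x.min()+295,x.max()+295,y.max())
E
```

```text
tool mm. disc corners,end [[-3.6, 60.5, -16.0], [-3.7, 60.9, 16.8], [-3.7, 19.7, -0.1]]
disc sides [[-3.6, 28.6, -38.6], [-3.7, 28.5, 38.3]]
boss edge bottom, L,R [[39.4, 109.4, 3.5], [39.4, 118.1, -6.7], [39.4, 118.0, 15.1]]
stack edge [[43.4, 82.6, 3.7], [43.4, 120.8, -33.9], [43.3, 120.7, 41.6]]
head low edge [[19.4, 111.9, 3.1]]
front screws yaw -8.778800574790992
boss 302 338 43
head 305 338 31
```

```bash
python3 -m creep '[0,0,0,0.2,0,0.04,0, 0,0,0,0.4,0,0.074,0, 0,0,0,0.55,0,0.074,0, 0,0,0,0.55,0.2,0.074,0, 0,0,0,0.55,0.4,0.074,0, 0,0,0,0.55,0.6,0.074,0, 0,0,0,0.55,0.8,0.074,0, 0,0,0,0.55,1.0,0.074,0, 0,0,0,0.55,1.1,0.074,0, 0,0,0,0.55,1.2,0.074,0, 0,0,0,0.55,1.2,0.074,0]'
python3 - <<'E'
from h import *
from scipy.spatial.transform import Rotation as R
s=arm.read_state();M=R.from_rotvec(s["ee_rot"]).as_matrix()
m,i=shot("wrist","w6");v=cv2.convertScaleAbs(i[60:300,180:460],alpha=1.4,beta=15);cv2.imwrite("pics/w6b.png",cv2.resize(v,(700,600),interpolation=cv2.INTER_CUBIC))
m,j=shot("side","s6")
print(s["ee_pos"],s["contact_force"],s["moment"],(s["ee_pos"]-[.47895,-.11195,.0833])@M*1000)
t=lambda P:(P-s["ee_pos"])@M*1000
h=cv2.cvtColor(i,cv2.COLOR_BGR2HSV)
k=cv2.inRange(h,(15,120,60),(35,255,255))[:200];y,x=np.nonzero(k);print("boss",x.size,x.min(),x.max(),y.min(),y.max())
E
```

```text
time_s: 8.7
ee_pos: [0.5377, -0.1266, 0.0559]
ee_rot: [1.322, 1.131, -1.321]
contact_force: [0.8, 0.8, -3.8]
finger_gap: 0.117
[ 0.53774107 -0.12661198  0.05587447] [ 0.8165481   0.76266035 -3.83924264] [ 0.00274046  0.1003365  -0.02509447] [27.48019931 60.32248914  5.43684413]
boss 204 292 330 111 139
```

View pics/w6b.png

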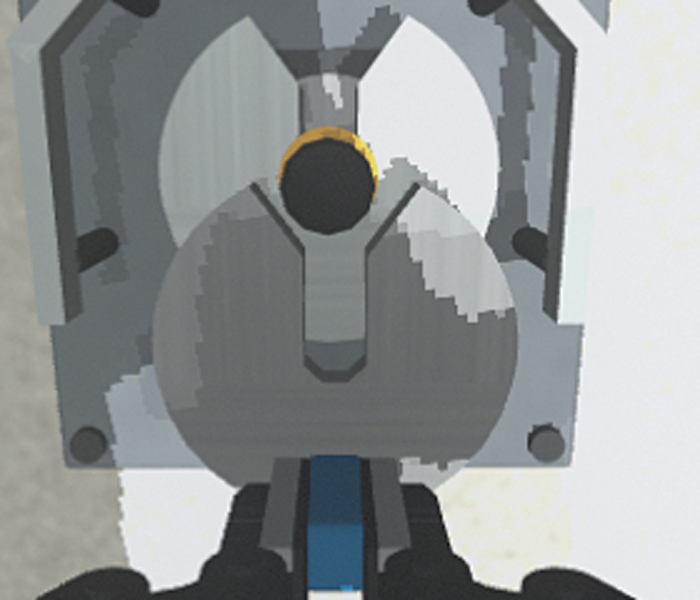

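The slot mouth now straddles the black head, which is at crop (328,187). The slot centreline is at crop 335, so a small lateral offset remains.

```bash
python3 - <<'E'
from h import *
from scipy.spatial.transform import Rotation as R
w=np.load("pics/w6_wrist.npy",allow_pickle=True).item();s=arm.read_state();M=R.from_rotvec(s["ee_rot"]).as_matrix()
t=lambda P:((P-s["ee_pos"])@M*1000).round(1).tolist()
f=lambda p:np.array(p)/2.5+[180,60]-.3
print("disc",t(onplane(w,f([(252,183),(418,185),(335,377),(304,300),(367,300)]),.061)))
print("head",t(onplane(w,f([(328,187),(279,187),(377,187)]),.072)))
print("boss",t(onplane(w,f([(328,127),(278,170),(378,170)]),.044)))
print("stack sides",t(onplane(w,f([(158,165),(500,165)]),.040)))
E
```

```text
disc [[-5.3, 61.9, -17.0], [-5.3, 61.5, 15.7], [-5.3, 21.7, -0.7], [-5.3, 38.3, -7.0], [-5.3, 38.3, 5.9]]
head [[-16.3, 61.8, -1.9], [-16.3, 61.8, -10.9], [-16.3, 61.8, 7.1]]
boss [[11.7, 72.6, -2.2], [11.7, 63.6, -13.1], [11.7, 63.6, 8.7]]
stack sides [[15.7, 64.6, -40.1], [15.7, 64.5, 36.0]]
```

```bash
python3 -m creep '[0,0,0,0,0,-0.028,0, 0,0,0,0,0.06,-0.028,0, 0,0,0,0,0.12,-0.028,0, 0,0,0,0,0.18,-0.028,0, 0,0,0,0,0.24,-0.028,0, 0,0,0,0,0.28,-0.028,0, 0,0,0,0,0.28,-0.028,0]'
python3 -m creep '[0,0,0,0,0.04,0,0, 0,0,0,0,0.08,0,0, 0,0,0,0,0.12,0,0, 0,0,0,0,0.16,0,0, 0,0,0,0,0.16,0,0]'
```

```text
time_s: 9.5
ee_pos: [0.5515, -0.1274, 0.0559]
ee_rot: [1.322, 1.132, -1.322]
contact_force: [0.1, -0.3, -4.0]
finger_gap: 0.117
time_s: 10.0
ee_pos: [0.5594, -0.1286, 0.0559]
ee_rot: [1.322, 1.132, -1.322]
contact_force: [-0.2, 0.9, -2.9]
finger_gap: 0.116
```

```bash
python3 -m creep '[0,0,0,0,0.04,0,0, 0,0,0,0,0.08,0,0, 0,0,0,0,0.12,0,0, 0,0,0,0,0.15,0,0, 0,0,0,0,0.15,0,0]'
python3 -m creep '[0,0,0,0,0.02,0,0, 0,0,0,0,0.03,0,0, 0,0,0,0,0.04,0,0, 0,0,0,0,0.04,0,0]'
```

```text
time_s: 10.5
ee_pos: [0.5667, -0.1297, 0.0559]
ee_rot: [1.322, 1.132, -1.322]
contact_force: [-0.5, -0.3, -2.7]
finger_gap: 0.114
time_s: 10.9
ee_pos: [0.5684, -0.13, 0.0558]
ee_rot: [1.322, 1.132, -1.322]
contact_force: [-0.2, 0.1, -3.6]
finger_gap: 0.111
```

```bash
python3 - <<'E'
from h import *
from scipy.spatial.transform import Rotation as R
s=arm.read_state();M=R.from_rotvec(s["ee_rot"]).as_matrix();print((s["contact_force"]@M).round(2),s["moment"].round(3),s["ee_pos"],s["joint_positions"].round(2))
E
```

```text
[ 3.58 -0.21 -0.05] [0.014 0.083 0.028] [ 0.56840969 -0.13000132  0.05584502] [ 0.14  0.85  0.    1.82 -0.    0.47 -1.58]
```

```bash
python3 -m creep '[0,0,0,0,0.01,0,0, 0,0,0,0,0.02,0,0, 0,0,0,0,0.03,0,0, 0,0,0,0,0.03,0,0]'
python3 -m creep '[0,0,0,0,0.01,0,0, 0,0,0,0,0.02,0,0, 0,0,0,0,0.02,0,0]'
```

```text
time_s: 11.3
ee_pos: [0.57, -0.1302, 0.0559]
ee_rot: [1.322, 1.132, -1.322]
contact_force: [0.1, -0.5, -3.5]
finger_gap: 0.113
time_s: 11.6
ee_pos: [0.5709, -0.1304, 0.0559]
ee_rot: [1.322, 1.132, -1.322]
contact_force: [0.0, -0.0, -3.4]
finger_gap: 0.112
```

Advanced 34 mm with no contact yet. I'll step in half millimetres until the slot's end touches.

```bash
python3 -m creep '[0,0,0,0,0.01,0,0, 0,0,0,0,0.02,0,0, 0,0,0,0,0.02,0,0]'
python3 -m creep '[0,0,0,0,0.01,0,0, 0,0,0,0,0.01,0,0]'
python3 -m creep '[0,0,0,0,0.01,0,0, 0,0,0,0,0.01,0,0]'
```

```text
time_s: 11.9
ee_pos: [0.5719, -0.1305, 0.0559]
ee_rot: [1.322, 1.132, -1.322]
contact_force: [0.2, -0.4, -3.5]
finger_gap: 0.114
time_s: 12.1
ee_pos: [0.5724, -0.1306, 0.0558]
ee_rot: [1.322, 1.132, -1.322]
contact_force: [0.4, -0.9, -3.4]
finger_gap: 0.116
time_s: 12.3
ee_pos: [0.5729, -0.1307, 0.0559]
ee_rot: [1.322, 1.132, -1.322]
contact_force: [0.8, 0.3, -4.1]
finger_gap: 0.113
```

```bash
python3 -m creep '[0,0,0,0,0.01,0,0, 0,0,0,0,0.01,0,0]'
python3 -m creep '[0,0,0,0,0.01,0,0, 0,0,0,0,0.01,0,0]'
```

```text
time_s: 12.5
ee_pos: [0.5734, -0.1308, 0.0558]
ee_rot: [1.322, 1.132, -1.322]
contact_force: [0.1, 0.1, -4.0]
finger_gap: 0.115
time_s: 12.7
ee_pos: [0.5735, -0.1308, 0.0558]
ee_rot: [1.322, 1.133, -1.323]
contact_force: [-1.3, 0.4, -2.7]
finger_gap: 0.119
```

```bash
python3 -m creep '[0,0,0,0,0.01,0,0, 0,0,0,0,0.01,0,0]'
python3 -m creep '[0,0,0,0,-0.02,0,0, 0,0,0,0,-0.05,0,0, 0,0,0,0,-0.05,0,0]'
python3 -m creep '[0,0,0,0,0,0.01,0, 0,0,0,0,0,0.02,0, 0,0,0,0,0,0.02,0]'
```

```text
time_s: 12.9
ee_pos: [0.5736, -0.1308, 0.0557]
ee_rot: [1.322, 1.133, -1.323]
contact_force: [-2.8, 0.4, -3.3]
finger_gap: 0.113
time_s: 13.2
ee_pos: [0.5719, -0.1306, 0.0559]
ee_rot: [1.322, 1.132, -1.322]
contact_force: [-0.9, 0.1, -3.7]
finger_gap: 0.117
time_s: 13.5
ee_pos: [0.5718, -0.1317, 0.0559]
ee_rot: [1.322, 1.132, -1.322]
contact_force: [0.2, -0.2, -4.0]
finger_gap: 0.11
```

```bash
python3 -m creep '[0,0,0,0,0,0.01,0, 0,0,0,0,0,0.01,0]'
python3 -m creep '[0,0,0,0,0,0.01,0, 0,0,0,0,0,0.01,0]'
python3 -m creep '[0,0,0,0,0,0.01,0, 0,0,0,0,0,0.01,0]'
```

```text
time_s: 13.7
ee_pos: [0.5716, -0.132, 0.0559]
ee_rot: [1.322, 1.132, -1.322]
contact_force: [0.6, 0.2, -3.3]
finger_gap: 0.114
time_s: 13.9
ee_pos: [0.5716, -0.1321, 0.0558]
ee_rot: [1.322, 1.133, -1.322]
contact_force: [0.5, 0.8, -3.3]
finger_gap: 0.117
time_s: 14.1
ee_pos: [0.5716, -0.1323, 0.0558]
ee_rot: [1.322, 1.133, -1.321]
contact_force: [0.9, 2.7, -4.5]
finger_gap: 0.116
```

Slot end and side are both located; the start of this probe was already laterally centred. I'll go back to centre and lower until it's supported.

```bash
python3 -m creep '[0,0,0,0,0,-0.03,0, 0,0,0,0,0,-0.05,0, 0,0,0,0,0,-0.05,0]'
python3 -m creep '[0,0,0,0.03,0,0,0, 0,0,0,0.06,0,0,0, 0,0,0,0.09,0,0,0, 0,0,0,0.1,0,0,0, 0,0,0,0.1,0,0,0]'
python3 -m creep '[0,0,0,0.01,0,0,0, 0,0,0,0.02,0,0,0, 0,0,0,0.02,0,0,0]'
```

```text
time_s: 14.4
ee_pos: [0.5717, -0.1309, 0.0558]
ee_rot: [1.322, 1.132, -1.323]
contact_force: [0.2, -0.2, -3.2]
finger_gap: 0.121
time_s: 14.9
ee_pos: [0.5716, -0.1305, 0.0507]
ee_rot: [1.322, 1.132, -1.322]
contact_force: [-0.4, 1.0, -3.6]
finger_gap: 0.118
time_s: 15.2
ee_pos: [0.5718, -0.1305, 0.0498]
ee_rot: [1.322, 1.132, -1.322]
contact_force: [0.1, -0.2, -3.7]
finger_gap: 0.113
```

```bash
python3 -m creep '[0,0,0,0.01,0,0,0, 0,0,0,0.01,0,0,0]'
python3 -m creep '[0,0,0,0.01,0,0,0, 0,0,0,0.01,0,0,0]'
python3 -m creep '[0,0,0,0.01,0,0,0, 0,0,0,0.01,0,0,0]'
```

```text
time_s: 15.4
ee_pos: [0.5718, -0.1305, 0.0493]
ee_rot: [1.322, 1.132, -1.322]
contact_force: [0.7, 0.7, -3.5]
finger_gap: 0.111
time_s: 15.6
ee_pos: [0.5718, -0.1305, 0.0488]
ee_rot: [1.322, 1.132, -1.322]
contact_force: [-0.7, -0.3, -3.8]
finger_gap: 0.111
time_s: 15.8
ee_pos: [0.5718, -0.1305, 0.0483]
ee_rot: [1.322, 1.132, -1.322]
contact_force: [0.5, -0.7, -4.2]
finger_gap: 0.119
```

```bash
python3 -m creep '[0,0,0,0.01,0,0,0, 0,0,0,0.01,0,0,0]'
python3 -m creep '[0,0,0,0.01,0,0,0, 0,0,0,0.01,0,0,0]'
python3 -m creep '[0,0,0,0.01,0,0,0, 0,0,0,0.01,0,0,0]'
```

```text
time_s: 16.0
ee_pos: [0.5717, -0.1305, 0.0478]
ee_rot: [1.322, 1.132, -1.322]
contact_force: [-0.2, 0.5, -3.3]
finger_gap: 0.115
time_s: 16.2
ee_pos: [0.5718, -0.1305, 0.0473]
ee_rot: [1.322, 1.132, -1.322]
contact_force: [-0.8, -0.3, -3.8]
finger_gap: 0.115
time_s: 16.4
ee_pos: [0.5718, -0.1305, 0.0469]
ee_rot: [1.322, 1.132, -1.322]
contact_force: [0.1, -0.5, -2.7]
finger_gap: 0.111
```

```bash
python3 -m creep '[0,0,0,0.01,0,0,0, 0,0,0,0.01,0,0,0]'
python3 -m creep '[0,0,0,0.01,0,0,0, 0,0,0,0.01,0,0,0]'
```

```text
time_s: 16.6
ee_pos: [0.5718, -0.1305, 0.0467]
ee_rot: [1.322, 1.132, -1.322]
contact_force: [-1.5, -0.8, 1.7]
finger_gap: 0.119
time_s: 16.8
ee_pos: [0.5718, -0.1305, 0.0467]
ee_rot: [1.322, 1.132, -1.322]
contact_force: [-3.1, 0.7, 6.5]
finger_gap: 0.111
```

```bash
python3 -m creep '[0,0,0,-0.014,0,0,0, 0,0,0,-0.014,0,0,0]'
python3 -m creep '[-0.625,0,0,0,0.002,0.047,0, -1.25,0,0,0,0.008,0.094,0, -1.875,0,0,0,0.018,0.14,0, -2.5,0,0,0,0.033,0.185,0, -2.5,0,0,0,0.033,0.185,0]'
```

```text
time_s: 17.0
ee_pos: [0.5718, -0.1305, 0.0467]
ee_rot: [1.322, 1.132, -1.322]
contact_force: [-0.7, 1.1, 1.5]
finger_gap: 0.115
time_s: 17.5
ee_pos: [0.5728, -0.1404, 0.0467]
ee_rot: [1.065, 1.293, -1.064]
contact_force: [0.0, -0.9, 0.5]
finger_gap: 0.116
```

```bash
python3 -m creep '[-0.625,0,0,0,0.002,0.047,0, -1.25,0,0,0,0.008,0.094,0, -1.875,0,0,0,0.018,0.14,0, -2.5,0,0,0,0.033,0.185,0, -3.125,0,0,0,0.051,0.228,0, -3.75,0,0,0,0.072,0.27,0, -4.375,0,0,0,0.098,0.31,0, -5,0,0,0,0.126,0.347,0, -5,0,0,0,0.126,0.347,0]'
```

```text
time_s: 18.4
ee_pos: [0.5822, -0.156, 0.0467]
ee_rot: [0.533, 1.503, -0.532]
contact_force: [-0.1, -0.4, 1.7]
finger_gap: 0.114
```

```bash
python3 -m creep '[-0.625,0,0,0,0.002,0.047,0, -1.25,0,0,0,0.008,0.094,0, -1.875,0,0,0,0.018,0.14,0, -2.5,0,0,0,0.033,0.185,0, -3.125,0,0,0,0.051,0.228,0, -3.75,0,0,0,0.072,0.27,0, -4.375,0,0,0,0.098,0.31,0, -5,0,0,0,0.126,0.347,0, -5.625,0,0,0,0.158,0.382,0, -5.625,0,0,0,0.158,0.382,0, -5.625,0,0,0,0.158,0.382,0]'
python3 - <<'E'
from h import *
from scipy.spatial.transform import Rotation as R
s=arm.read_state();M=R.from_rotvec(s["ee_rot"]).as_matrix();print(np.degrees(np.arctan2(M[1,1],M[0,1])),s["moment"],s["joint_positions"].round(2))
m,i=shot("wrist","w7");v=cv2.convertScaleAbs(i[60:300,160:480],alpha=1.4,beta=15)
cv2.imwrite("pics/w7b.png",cv2.resize(v,(800,600),interpolation=cv2.INTER_CUBIC))
E
```

```text
time_s: 19.5
ee_pos: [0.6017, -0.1616, 0.0467]
ee_rot: [-0.082, 1.568, 0.081]
contact_force: [0.9, -1.8, 2.3]
finger_gap: 0.116
95.9310329745691 [-0.11964258 -0.03057338  0.05475872] [ 0.45  0.94 -0.48  1.68  0.63  0.69 -0.26]
```

View pics/w7b.png

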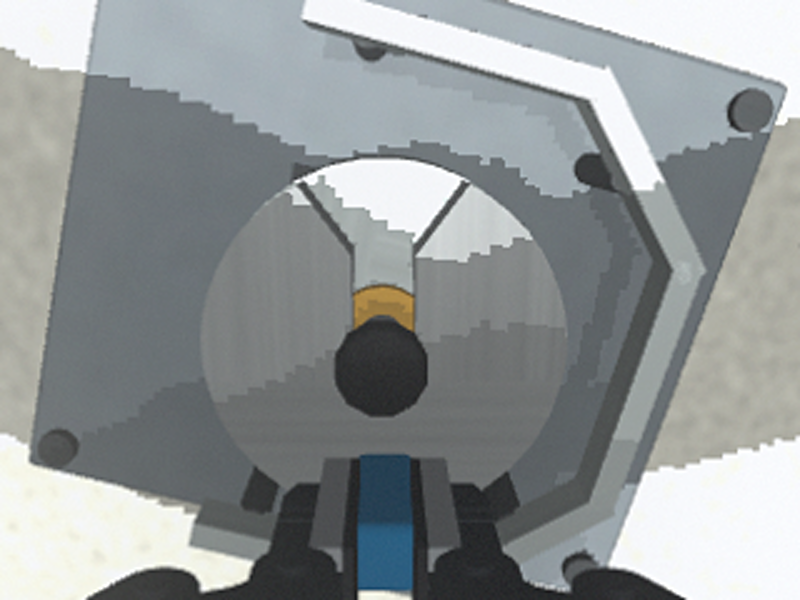

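The disc lies flat and concentric on the stem. Its slot, with the boss visible at crop (384,310), points about 105° away from the carrier's +x. I'll release, lift straight up and check.

```bash
python3 -m creep '[0,0,0,0,0,0,0.15, 0,0,0,0,0,0,0.2, 0,0,0,0,0,0,0.25, 0,0,0,0,0,0,0.3, 0,0,0,0,0,0,0.3]'
python3 -m creep '[0,0,0,-0.1,0,0,0.3, 0,0,0,-0.3,0,0,0.3, 0,0,0,-0.5,0,0,0.3, 0,0,0,-0.8,0,0,0.3, 0,0,0,-1.1,0,0,0.3, 0,0,0,-1.5,0,0,0.3, 0,0,0,-2,0,0,0.3, 0,0,0,-2.3,0,0,0.3, 0,0,0,-2.3,-0.8,0,0.3, 0,0,0,-2.3,-0.8,0,0.3]'
python3 - <<'E'
from h import *
w,i=shot("wrist","w8");m,t=shot("top","t8")
a=cv2.resize(i[40:280,160:480],(480,360),interpolation=cv2.INTER_CUBIC);b=cv2.resize(t[120:240,240:400],(480,360)[0:2],interpolation=cv2.INTER_CUBIC)[:,:]
b=cv2.resize(b,(320,240));b=cv2.copyMakeBorder(b,0,120,0,0,cv2.BORDER_CONSTANT)
cv2.imwrite("pics/f.png",cv2.convertScaleAbs(np.hstack([a,b]),alpha=1.3,beta=10))
E
```

```text
time_s: 20.05
ee_pos: [0.6013, -0.1615, 0.0465]
ee_rot: [-0.084, 1.569, 0.084]
contact_force: [0.0, 0.6, 0.7]
finger_gap: 0.302
time_s: 21.05
ee_pos: [0.6055, -0.209, 0.1624]
ee_rot: [-0.083, 1.569, 0.073]
contact_force: [-0.9, -1.4, -0.1]
finger_gap: 0.298
```

```bash
python3 - <<'E'
from h import *
def blobs(n,f):
    i=cv2.imread(f"pics/{f}.png");m=np.load(f"pics/{f}_{n}.npy",allow_pickle=True).item();h=cv2.cvtColor(i,cv2.COLOR_BGR2HSV)
    for nm,lo,hi in(("blue",(95,100,30),(125,255,255)),("brass",(15,120,60),(35,255,255))):
        _,_,st,ce=cv2.connectedComponentsWithStats(cv2.inRange(h,lo,hi))
        print(f,nm,[(ce[k].round(0).tolist(),int(st[k,4])) for k in range(1,len(st)) if st[k,4]>12])
    a=np.radians(95.9);e=np.array([np.cos(a),np.sin(a)]);S=np.array([.5985,-.1344])
    print("expected grip top, boss in slot",proj(m,[np.r_[S-.029*e,.088],np.r_[S+.009*e,.044]]).round(0).tolist())
    return m
blobs("wrist","w8");blobs("top","t8")
print(arm.read_state()["contact_force"],arm.read_state()["time_s"])
E
```

```text
w8 blue [([314.0, 144.0], 304)]
w8 brass []
expected grip top, boss in slot [[314.0, 147.0], [314.0, 96.0]]
t8 blue [([73.0, 48.0], 4079), ([367.0, 175.0], 41), ([320.0, 251.0], 25), ([253.0, 269.0], 34)]
t8 brass [([242.0, 117.0], 129), ([630.0, 146.0], 139), ([233.0, 200.0], 261), ([458.0, 283.0], 213)]
expected grip top, boss in slot [[368.0, 174.0], [351.0, 179.0]]
[-0.07048899  1.27566698 -0.18479669] 21.15
```

```bash
python3 -c "
from bench import arm
print(arm.job_done())"
```

```text
the job is handed in; nothing more can be done
None
```

The steel counterweight is on the stem, flat over the boss and turned about 105°, and I let go of it and handed the job in at about 21 s.

**How it went**
- **Insertion:** I slid it in level, slot first. I felt the slot's end touch the stem at about 3 N and one side at about 2.7 N. I then backed it off to centre.
- **Letting down:** I lowered it until the weights below carried it; the highest reading was about 10 N pressing down.
- **Turn and release:** I turned it about the stem to a tool heading of 95.9° against -8.8° at the start, then opened the fingers and lifted clear.

**Last checks**
- The wrist view before release showed the weight concentric and its slot turned away from the carrier's +x.
- After release, the wrist and top views both put the blue grip within about 3 pixels of where it should be. The pink look-alikes' grips appear undisturbed, and the tool touches nothing.
- I did not check the other bystanders one by one.

**What failed or disagreed**
- My first grasp closed on air. The fingertips were higher than the reported tool position implied, so I went lower and gripped again. Closing then pressed the weight lightly, at about 6 N.
- The final picture could not be viewed because the 12-picture limit was reached, so the after-release check is by measurement only. Its search for brass in the slot found nothing in the wrist view; I take that to be the head hiding the boss.

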